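Lid the fallen jar at the lid magazine

ROBOT

A 7-joint arm with a two-finger parallel gripper is mounted at the origin on a cart in front of the work surface, level with it; the furniture and walls round the work are solid. World frame = base frame: x ahead of the robot, y to its left, z up, the work surface at z = 0. Lengths are in m, angles in rad, forces in N, time in s.
With the tool pointing down it reaches from about 0.375 to 0.925 m from the base axis. Payload 3.1 kg.
Tool frame: the origin (TCP) lies midway between the tips of the shut fingers; the grasp point (between the pads) lies 19 mm behind it; z points along the fingers, y is the line along which they close (so a half turn about z gives the same grasp; the last joint's range is limited). The gripper opens to 85 mm and grips with 20 to 120 N. Pads are 22 mm wide; open, the fingers measure 114 mm over their backs; the gripper's body (76 mm by 85 mm) begins 54 mm behind the grasp point. The pads swing forward as they close: fully open they stand 13 mm farther back than shut.
Start: joints at [1.111, 0.383, 0.044, 1.598, -0.018, 1.161, -0.05], TCP at [0.23, -0.608, 0.231] pointing down, gripper open.
Joint ranges: [-2.61, 2.61], [-0.41, 2.15], [-1.48, 1.57], [0, 2.5], [-1.57, 4.71], [0.05, 1.97], [-2.85, 2.85]. Speed limits (rad/s): [2.79, 2.79, 3.14, 3.14, 3.14, 3.14, 3.14].

INTERFACE

Orientations are given as a unit quaternion [w, x, y, z].
In Python, from rig import bot gives the robot as it stands.
- The arm moves only by the tool jog_arm, never from a script. Its argument "increments" is a list of rows, each a list of 7 numbers: the closure, from -1 (fully open) to 1 (shut), then the shift along the world's x, y, z in units of 0.2 m (1.0 is 0.2 m), then the turn, a rotation vector about the world's x, y, z in units of 120 degrees (1.0 is 120 degrees). In form: [[fingers, tx, ty, tz, ax, ay, az], ...]. A call has 1 to 10 rows; each row is the pose to reach, as a shift and turn from the pose commanded when the call began; what a row does not reach only later rows make up. A row lasts 1/8 s, in which the tool goes at most 62.5 mm and 10.7 degrees, less where a joint would pass 70% of its speed; a pose out of reach is approached as far as the arm can. A call with a number of a shift or a turn outside -1 to 1 is refused whole. A call with a gripper value outside its range is refused whole. The fingers move at their own pace and stop on an object; "newtons" is the grip in N (left out, the last holds). Time passes only in rows, so rows that repeat a pose let the fingers close. It gives the time, the measured TCP pose, the force, the opening and the grip force at its end, in the units of the state.
- bot.get_state(): the state, without advancing time (a new reading comes with each control period).
- bot.snapshot(name): name is "side" or "top"; returns (picture, depth): 384x512x3 uint8, blue, green, red; 384x512 float32, m along the optical axis (not along the pixel's ray), 0 where there is no reading.
- bot.get_calibration(name): a dict with "K" (3x3 intrinsics, pixels), "dist_coeffs" ([k1, k2, p1, p2, k3] as OpenCV has them; the pictures are not rectified), "position" and "rotation" of the camera in the world. Camera axes: x right, y down, z forward; pixel columns grow to the right and rows downward; lengths in m; the calibration is good to about 2 mm. A picture is of the moment at which its call begins. get_calibration takes no time and is no camera call.
- bot.job_done(): hands the job in; it is judged then, once.
Trained networks look in the newest picture that a camera, given by its name, has taken for a name from the list of things; names that differ only in an ending like _2 or _b are one class to them, and where a whole thing is asked for, a point or a joint stands for the part that bears it (a point fixed in the world has none). Each returns a list of dicts, best first, with "p" (0 to 1); they miss things now and then, are a little off and sometimes report something else, mostly with a low value. They report only what shows in the picture. A call takes as long as a camera call.
- bot.spot_in(camera, target): "location" ([x, y, z] in m, in world coordinates, good to about 4 mm: the middle of the surface that is visible of it).
The state is a dict: "time": time; "joint_pos": joint angles; "qd": joint speeds; "effort": joint torques, N m; "eef_pos": TCP position; "eef_rot": TCP orientation; "force": force on the tool from outside, world axes, zero at the start; "ft_torque": the same for the moment, N m; "width": opening from 0.0 (shut) to 1.0 (fully open); "gripper_force": force on a finger pad.
Only numpy, scipy, OpenCV 4.12 (cv2) and the standard library are available. Lean on these libraries where they do the work, as an engineer would, in place of code of your own. Each camera call takes 0.05 s, during which the arm holds its last target. There are 200 camera calls.

TASK

A jar has fallen over in the lane of the lidding bench: stand it up in the lane, then feed it along, without ramming the glass, until it is home against the end stop beside the lid magazine. Then push the sprung lid slide once, fully through its stroke, so that the lowest lid of the stack is laid flat and square on the jar's mouth, and let the slide come all the way back. The other jar in the lane stays on its feet in the lane, the other lids stay in the magazine, and the things standing round the bench are left alone.

Things in the scene. Friction and masses are not known exactly. Their poses are not given: they have to be found in the camera images.
- lidder: Lidding bench of stainless sheet, fixed. Origin: table level, middle of the jar lane; y runs along the lane to the end stop, x square to it, away from the robot. Lane floor: x +-34 mm, y -215..190, top z 5 mm; lips at x +-33 (top z 11 mm) for y -215..70. Jar guide bars (8 mm thick, z 50 mm) at x +-33.5 from y 98 on, flaring to x +-44 at y 78
- stack (a point): Centre of the lid stack's underside, on the magazine's deck 100 mm above the table, at x -66, y 140 mm in the bench frame; axes as the bench's. Deck: x -170..-30, y 104..176. Lid guides (z 101..116 mm, y 140 +-32, 6 mm wide) run along the deck and, from z 106 up, on over the jar to x 15. Posts and a top ring round the stack, 75 mm across, reach z 153 mm
- slide (a joint): Sprung lid slide of the magazine, m: 0 = home (drawn back towards the robot), 0.0715 = end of its stroke; it moves along the bench's +x and springs back by itself. Takes about 4 N at the start and 11 N at the end. Its 9 mm thick bar pushes the lowest lid off the deck onto the jar
- thumb_plate (a point): Middle of the slide's thumb plate, on the face to be pushed (its outward normal is the bench's -x); the plate is upright, 54 mm wide along the bench's y, from 100 to 160 mm above the table; moves with the slide. Along the deck behind the stack low rails reach z 110 mm
- seat (a point): Point on the lane floor (5 mm above the table) where the centre of the jar's base belongs when the jar stands home against the end stop (x 0, y 140.5 in the bench frame, same axes). The end stop's white face is at bench y 167.6 (x +-32, up to z 78 mm); a steel back plate stands at x 30 (y 104..186, up to z 116 mm)
- jar: The fallen glass jar, 53 mm diameter, 93 mm tall, 0.16 kg, lying in the lane with its mouth towards the end stop. Origin: centre of its base's underside; z runs along the jar to its mouth
- queue_jar: A like jar that stands upright in the lane behind the fallen one. Origin: centre of its base's underside, z up
- lid_bottom: Lowest of the three lids in the magazine: gold-coloured disc, 54 mm diameter, 12 mm high. Origin: centre of its underside, z up; on a jar the lid's origin is 93 mm above the jar's
- lid_middle: Middle lid of the stack, same size and axes
- lid_top: Top lid of the stack, same size and axes
- done_jar: Bystander: lidded jar on the table just past the end stop, 53 mm diameter, 105 mm tall with its lid. Origin: centre of its underside
- shaker: Bystander: cream spice shaker with dark cap, 58 mm diameter, 101 mm tall, beyond the lane. Origin: centre of its underside
- lid_press: Bystander: the green bench lever press left of the bench, 484 mm tall, base 245 x 160 mm; not used here, keep the arm clear of its column and upright ball lever. Origin: at table level, near the middle of its base
- measure_cup: Bystander: small cream measuring cup with a flat handle, 66 x 124 x 60 mm, on the near side of the lane. Origin: centre of its underside

How it is judged:
By the outcome, as a careful person would: the job done as asked, in the order asked, and still so for the second after the job is handed in, with the robot touching nothing.
It also fails if it takes over 67 s, if anything falls off the work surface, if the arm or the gripper's body presses on something with over 40 N, if the wrist force passes 120 N, or if a joint passes its speed limit or range.

## Working session

There is one attempt and no reset: what is moved stays moved. The work goes in short steps, Python scripts to look and compute and a tool call to move; the robot and the scene stay as the last step left them, time stands still between calls to the robot, and variables do not carry over. Pictures are saved under pics/ and viewed, at most 10 in all, crops included, and the job is handed in when it is done.

Besides the shell and the picture viewer there is one more tool, called by a JSON object that holds its "op" and its "data". jog_arm: Moves the arm, as the interface text tells. Its arguments: {"type":"object","properties":{"increments":{"type":"array","items":{"type":"array","items":{"type":"number","minimum":-1,"maximum":1}}},"newtons":{"type":"number"}},"required":["increments"]}

```bash
mkdir -p pics; python3 - <<'E'
from rig import bot
import cv2,numpy as np
s=bot.get_state();print(s['time'],s['eef_pos'],s['eef_rot'],s['width'])
for c in ['side','top']:
    im,d=bot.snapshot(c);cv2.imwrite(f'pics/{c}0.png',im)
    k=bot.get_calibration(c);print(c,np.round(k['position'],3),np.round(k['rotation'],3).tolist(),np.round(k['K'],1).tolist())
    for t in ['jar','queue_jar','lid_top','thumb_plate','lidder','done_jar','shaker','lid_press','measure_cup','seat','stack','slide']:
        try:
            print(t,[(np.round(r['location'],3).tolist(),round(r['p'],2)) for r in bot.spot_in(c,t)][:3])
        except Exception as e: print(t,e)
print(bot.get_state()['time'])
E
```

```text
0.0 [ 0.22972393 -0.60703372  0.22987219] [-1.27479412e-03  9.83675095e-01  1.79948869e-01 -2.95961547e-04] 1.0005177621486858
side [0.605 0.83  0.695] [-0.011, 0.001, 0.883, -0.47] [[469.3, 0.0, 262.0], [0.0, 469.3, 185.8], [0.0, 0.0, 1.0]]
jar [([0.58, -0.136, 0.054], 0.55)]
queue_jar [([0.55, -0.238, 0.065], 0.89), ([0.569, 0.053, 0.08], 0.16)]
lid_top [([0.571, 0.032, 0.136], 0.54), ([0.58, -0.138, 0.055], 0.34)]
thumb_plate [([0.516, 0.053, 0.11], 0.54)]
lidder []
done_jar [([0.641, 0.139, 0.049], 0.64)]
shaker [([0.666, -0.185, 0.066], 0.65)]
lid_press [([0.492, 0.275, 0.028], 0.7)]
measure_cup [([0.499, -0.081, 0.054], 0.43)]
seat [([0.567, 0.059, 0.081], 0.86)]
stack [([0.569, 0.056, 0.077], 0.58)]
slide [([0.517, 0.054, 0.108], 0.85), ([0.641, 0.137, 0.051], 0.69)]
top [ 0.372 -0.059  1.201] [0.056, -0.696, 0.713, -0.064] [[414.0, 0.0, 261.1], [0.0, 414.0, 190.3], [0.0, 0.0, 1.0]]
jar [([0.579, -0.134, 0.054], 0.69)]
queue_jar [([0.545, -0.257, 0.047], 0.65)]
lid_top [([0.569, 0.027, 0.135], 0.8)]
thumb_plate [([0.49, 0.054, 0.107], 0.58)]
lidder [([0.563, -0.008, 0.008], 0.57)]
done_jar [([0.619, 0.099, 0.051], 0.71)]
shaker [([0.665, -0.201, 0.099], 0.74), ([0.494, 0.057, 0.11], 0.32)]
lid_press [([0.472, 0.196, 0.038], 0.59)]
measure_cup [([0.454, -0.036, 0.016], 0.95)]
seat [([0.563, -0.007, 0.013], 0.88)]
stack [([0.564, -0.004, 0.011], 0.62)]
slide [([0.562, -0.007, 0.006], 0.54)]
1.3
```

View pics/side0.png

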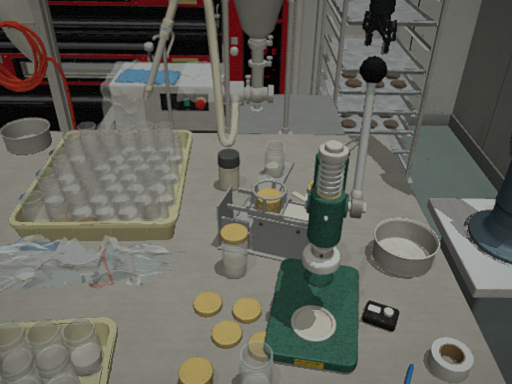

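View pics/top0.png

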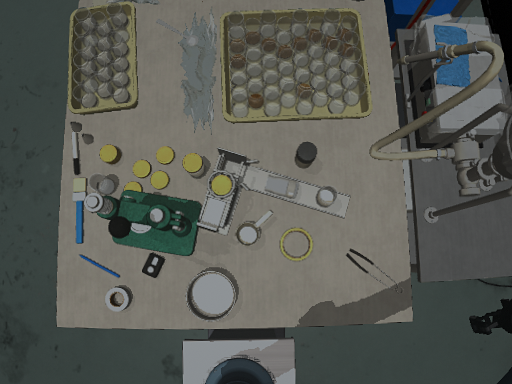

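```bash
cat > h.py <<'E'
import numpy as np,cv2
from rig import bot
def cloud(c):
    im,d=bot.snapshot(c);k=bot.get_calibration(c)
    v,u=np.mgrid[:384,:512];K=np.array(k['K'],float)
    p=cv2.undistortPoints(np.stack([u,v],-1).reshape(-1,1,2).astype(float),K,np.array(k['dist_coeffs'],float)).reshape(384,512,2)
    R=np.array(k['rotation'])
    P=np.dstack([p,np.ones((384,512))])*d[...,None]@R.T+np.array(k['position'])
    P[d==0]=np.nan
    return im,P
def proj(c,X):
    k=bot.get_calibration(c);R=np.array(k['rotation'])
    return cv2.projectPoints(np.array(X,float).reshape(-1,1,3),cv2.Rodrigues(R.T)[0],-R.T@np.array(k['position']),np.array(k['K'],float),np.array(k['dist_coeffs'],float))[0].reshape(-1,2)
E
python3 - <<'E'
from h import *
im,P=cloud('top');np.savez('top0.npz',im=im,P=P)
ims,Ps=cloud('side');np.savez('side0.npz',im=ims,P=Ps)
cv2.imwrite('pics/topcrop.png',cv2.resize(im[135:255,190:360],None,fx=4.6,fy=4.6,interpolation=cv2.INTER_CUBIC))
z=np.nan_to_num(P[135:255,190:360,2]);
cv2.imwrite('pics/topz.png',cv2.resize(cv2.applyColorMap(np.clip(z*1600,0,255).astype(np.uint8),cv2.COLORMAP_JET),None,fx=4.6,fy=4.6,interpolation=cv2.INTER_NEAREST))
E
```

```text
Traceback (most recent call last):
  File "h.py", line 8, in cloud
    P=np.dstack([p,np.ones((384,512))])*d[...,None]@R.T+np.array(k['position'])
      ~~~~~~~~~~~~~~~~~~~~~~~~~~~~~~~~~~~~~~~~~~~~~^~~~
ValueError: matmul: Input operand 1 has a mismatch in its core dimension 0, with gufunc signature (n?,k),(k,m?)->(n?,m?) (size 4 is different from 3)
```

Rotation is a quaternion.

```bash
sed -i "s/R=np.array(k\['rotation'\])/w,x,y,z=k['rotation'];R=Rot.from_quat([x,y,z,w]).as_matrix()/; 1a from scipy.spatial.transform import Rotation as Rot" h.py
python3 - <<'E'
from h import *
im,P=cloud('top');np.savez('top0.npz',im=im,P=P)
ims,Ps=cloud('side');np.savez('side0.npz',im=ims,P=Ps)
cv2.imwrite('pics/topcrop.png',cv2.resize(im[135:255,190:360],None,fx=4.6,fy=4.6,interpolation=cv2.INTER_CUBIC))
z=np.nan_to_num(P[135:255,190:360,2]);
cv2.imwrite('pics/topz.png',cv2.resize(cv2.applyColorMap(np.clip(z*1600,0,255).astype(np.uint8),cv2.COLORMAP_JET),None,fx=4.6,fy=4.6,interpolation=cv2.INTER_NEAREST))
E
```

```text
(no output)
```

View pics/topcrop.png

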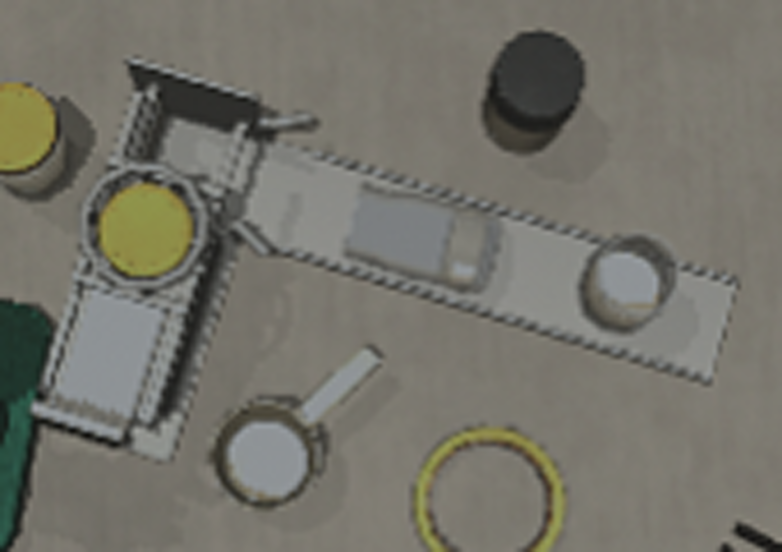

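View pics/topz.png

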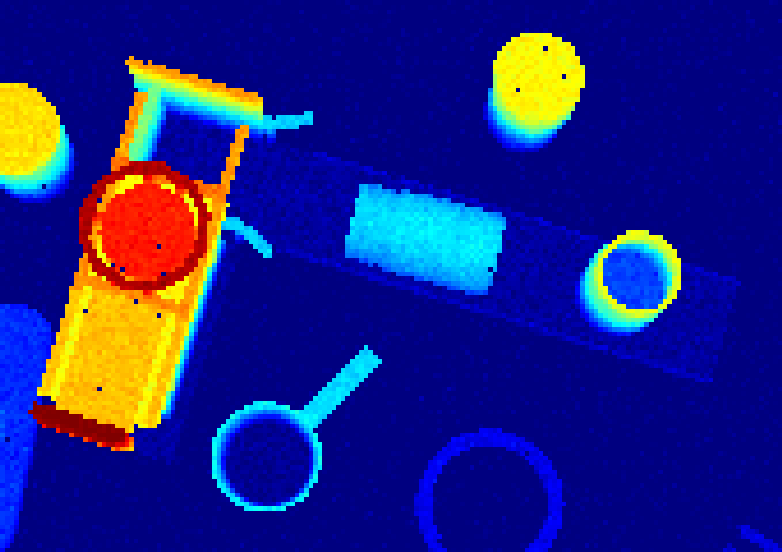

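```bash
cat > fit.py <<'E'
from h import *
from scipy.optimize import minimize,least_squares
import json
def tob(P,q):
    c,s=np.cos(q[2]),np.sin(q[2]);d=P[:,:2]-q[:2]
    return np.c_[d[:,0]*c+d[:,1]*s,-d[:,0]*s+d[:,1]*c]
def H(b):
    x,y=b[:,0]*1e3,b[:,1]*1e3;h=np.zeros(len(b))
    lane=(abs(x)<35)&(y>-215)&(y<190);h[lane]=5
    h[(abs(x)>31)&(abs(x)<35)&(y>-215)&(y<70)]=11
    h[(x>-170)&(x<-30)&(y>104)&(y<176)]=100
    h[(abs(abs(y-140)-32)<3)&(x>-170)&(x<15)]=116
    h[(abs(x-30)<2)&(y>104)&(y<186)]=116
    r=np.hypot(x+66,y-140);h[r<27]=136;h[(r>33)&(r<39)]=153
    return h/1e3
T=np.load('top0.npz');P=T['P'].reshape(-1,3);P=P[np.isfinite(P).all(1)]
P=P[(abs(P[:,0]-.57)<.18)&(abs(P[:,1]+.1)<.28)&(P[:,2]>-.02)]
print('table z',np.median(P[P[:,2]<.003,2]))
def cost(q):
    b=tob(P,q);m=(b[:,0]>-.11)&(b[:,0]<.055)&(b[:,1]>-.25)&(b[:,1]<.19)
    e=np.minimum(abs(P[m,2]-H(b[m])),.02);return e.mean()
# init: lid stack (0.569,.027) , queue jar ~(.545,-.257)
best=None
for yaw in np.radians(np.arange(-30,31,3)):
    c,s=np.cos(yaw),np.sin(yaw);l=np.array([-.066,.14])
    q=[.569-(c*l[0]-s*l[1]),.027-(s*l[0]+c*l[1]),yaw]
    r=cost(q)
    if best is None or r<best[0]:best=(r,q)
q=best[1]
for k in range(3):
    r=minimize(cost,q,method='Nelder-Mead',options=dict(initial_simplex=np.array([q]+[np.array(q)+d for d in np.diag([.008,.008,.04])]),xatol=1e-5,fatol=1e-7));q=r.x
print('q',q,np.degrees(q[2]),r.fun)
b=tob(P,q)
def cen(m):return b[m].mean(0).round(4),P[m,2].mean().round(4),m.sum()
r=np.hypot(b[:,0]+.066,b[:,1]-.14)
print('lidtop',cen((r<.03)&(P[:,2]>.128)&(P[:,2]<.142)));print('ring',cen((r<.05)&(P[:,2]>.145)))
print('thumb',cen((b[:,0]<-.13)&(P[:,2]>.13)&(b[:,1]>.09)),b[(b[:,0]<-.13)&(P[:,2]>.13)&(b[:,1]>.09)].min(0),b[(b[:,0]<-.13)&(P[:,2]>.13)&(b[:,1]>.09)].max(0))
m=(abs(b[:,0])<.04)&(b[:,1]>-.14)&(b[:,1]<.06)&(P[:,2]>.02)
print('jar',cen(m),np.percentile(b[m],[1,99],axis=0).round(4).tolist(),'top z',np.percentile(P[m,2],95))
for a in np.arange(b[m][:,1].min(),b[m][:,1].max(),.012):
    mm=m&(abs(b[:,1]-a-.006)<.006);print(round(a+.006,3),np.percentile(b[mm,0],[3,97]).round(4),np.percentile(P[mm,2],90).round(4),b[mm&(P[:,2]>.045),0].mean().round(4))
m=(abs(b[:,0])<.05)&(b[:,1]<-.1)&(P[:,2]>.085)
(cx,cy),rr=cv2.minEnclosingCircle((b[m]*1000).astype(np.float32));print('queue rim',cx,cy,rr,P[m,2].mean())
np.save('q.npy',q)
E
python3 fit.py
```

```text
table z -0.0012997598256406784
q [ 0.59028687 -0.12403626 -0.32165102] -18.42924606439276 0.006075964757561152
lidtop (array([-0.067 ,  0.1398]), np.float64(0.1357), np.int64(342))
ring (array([-0.0668,  0.1406]), np.float64(0.1519), np.int64(207))
thumb (array([-0.2037,  0.2091]), np.float64(0.3088), np.int64(984)) [-0.25808214  0.1132837 ] [-0.17278884  0.25699845]
jar (array([-0.0066, -0.0403]), np.float64(0.0528), np.int64(766)) [[-0.0305, -0.1391], [0.0236, 0.032]] top z 0.08995797938087069
-0.134 [-0.0254  0.0249] 0.0949 -0.0035
-0.122 [-0.0224  0.0184] 0.0984 -0.0068
-0.11 [-0.0091  0.0098] 0.08 0.0009Traceback (most recent call last):
  File "fit.py", line 41, in <module>
    mm=m&(abs(b[:,1]-a-.006)<.006);print(round(a+.006,3),np.percentile(b[mm,0],[3,97]).round(4),np.percentile(P[mm,2],90).round(4),b[mm&(P[:,2]>.045),0].mean().round(4))
                                                         ~~~~~~~~~~~~~^^^^^^^^^^^^^^^^
    return _quantile_unchecked(
        a, q, axis, out, overwrite_input, method, keepdims, weights)
    return _ureduce(a,
                    func=_quantile_ureduce_func,
    ...<5 lines>...
                    overwrite_input=overwrite_input,
                    method=method)
    r = func(a, **kwargs)
    result = _quantile(arr,
                       quantiles=q,
    ...<2 lines>...
                       out=out,
                       weights=wgt)
    slices_having_nans = np.isnan(arr[-1, ...])
                                  ~~~^^^^^^^^^
IndexError: index -1 is out of bounds for axis 0 with size 0
```

```bash
sed -i 's/(b\[:,0\]<-.13)&(P\[:,2\]>.13)/(b[:,0]<-.13)\&(P[:,2]<.17)\&(P[:,2]>.13)\&(b[:,1]<.18)/g; s/(b\[:,1\]>-.14)&(b\[:,1\]<.06)/(b[:,1]>-.095)\&(b[:,1]<.06)/' fit.py
cat >> fit.py <<'E'
Q=np.load('side0.npz')['P'].reshape(-1,3);Q=Q[np.isfinite(Q).all(1)];bs=tob(Q,q)
def cs(m):return bs[m].mean(0).round(4),np.percentile(bs[m],[2,98],axis=0).round(4).tolist(),Q[m,2].mean().round(4),m.sum()
r=np.hypot(bs[:,0]+.066,bs[:,1]-.14)
print('side lid',cs((r<.027)&(Q[:,2]>.13)&(Q[:,2]<.141)),'ring',cs((r<.05)&(Q[:,2]>.148)&(Q[:,2]<.158)))
print('side jar',cs((abs(bs[:,0])<.03)&(bs[:,1]>-.1)&(bs[:,1]<.06)&(Q[:,2]>.02)&(Q[:,2]<.07)))
m=(abs(bs[:,0])<.05)&(bs[:,1]<-.1)&(bs[:,1]>-.22)&(Q[:,2]>.09)&(Q[:,2]<.106);print('side queue',cs(m))
m=(bs[:,0]<-.13)&(bs[:,0]>-.2)&(bs[:,1]<.19)&(bs[:,1]>.09)&(Q[:,2]>.13)&(Q[:,2]<.17);print('side thumb',cs(m))
m=(abs(bs[:,0])<.03)&(abs(bs[:,1]-.17)<.012)&(Q[:,2]>.03)&(Q[:,2]<.08);print('stop',cs(m))
E
python3 fit.py
```

```text
table z -0.0012997598256406784
q [ 0.59028687 -0.12403626 -0.32165102] -18.42924606439276 0.006075964757561152
lidtop (array([-0.067 ,  0.1398]), np.float64(0.1357), np.int64(342))
ring (array([-0.0668,  0.1406]), np.float64(0.1519), np.int64(207))
thumb (array([-0.1851,  0.1389]), np.float64(0.1569), np.int64(99)) [-0.19010852  0.1132837 ] [-0.17936519  0.16731861]
jar (array([-0.008 , -0.0136]), np.float64(0.0509), np.int64(586)) [[-0.0306, -0.0582], [0.0202, 0.0323]] top z 0.058918452467019766
-0.054 [-0.028   0.0197] 0.058 -0.0057
-0.042 [-0.0293  0.0189] 0.0591 -0.0054
-0.03 [-0.0287  0.0186] 0.0572 -0.0055
-0.018 [-0.0295  0.0186] 0.0587 -0.0061
-0.006 [-0.0305  0.0177] 0.0581 -0.0064
0.006 [-0.0296  0.0145] 0.0571 -0.0064
0.018 [-0.029   0.0148] 0.0557 -0.0066
0.03 [-0.0288  0.0137] 0.0554 -0.0072
queue rim 0.9462906718254089 -140.3328857421875 25.408109664916992 0.09479761473450601
side lid (array([-0.0662,  0.1382]), [[-0.0887, 0.1187], [-0.0445, 0.1646]], np.float64(0.1368), np.int64(202)) ring (array([-0.0677,  0.1446]), [[-0.1026, 0.1084], [-0.0333, 0.178]], np.float64(0.
[... 346 characters left out ...]
tile(bs[m],[2,98],axis=0).round(4).tolist(),Q[m,2].mean().round(4),m.sum()
  ret = um.true_divide(
Traceback (most recent call last):
  File "fit.py", line 51, in <module>
    m=(bs[:,0]<-.13)&(bs[:,0]>-.2)&(bs[:,1]<.19)&(bs[:,1]>.09)&(Q[:,2]>.13)&(Q[:,2]<.17);print('side thumb',cs(m))
                                                                                                            ~~^^^
  File "fit.py", line 46, in cs
    def cs(m):return bs[m].mean(0).round(4),np.percentile(bs[m],[2,98],axis=0).round(4).tolist(),Q[m,2].mean().round(4),m.sum()
                                            ~~~~~~~~~~~~~^^^^^^^^^^^^^^^^^^^^^
IndexError: index -1 is out of bounds for axis 0 with size 0
```

```bash
cat > d.py <<'E'
# d.py xb yb z tilt(deg) [yawoff]: delta from the current pose to a TCP bench pose (mm)
import sys;from h import *
q=np.load('q.npy');c,s=np.cos(q[2]),np.sin(q[2])
ex=np.array([c,s,0]);ey=np.array([-s,c,0]);ez=np.array([0,0,1.])
def state():
    S=bot.get_state();p=np.array(S['eef_pos']);w,x,y,z=S['eef_rot'];return S,p,Rot.from_quat([x,y,z,w])
def delta(x,y,z,t,p,R):
    T=np.array([q[0],q[1],0])+ex*x/1e3+ey*y/1e3+ez*z/1e3
    Rt=Rot.from_rotvec(ex*np.radians(t))*Rot.from_matrix(np.c_[ey,ex,-ez])
    return (T-p)/.2,np.degrees((Rt*R.inv()).as_rotvec())/120
if __name__=='__main__':
    S,p,R=state();d=p-np.array([q[0],q[1],0]);z=R.as_matrix()[:,2]
    print('t',S['time'],'bench mm',np.round([d@ex*1e3,d@ey*1e3,d[2]*1e3],1),'toolz',np.round([z@ex,z@ey,z[2]],3),'F',np.round(S['force'],1),'w',round(S['width'],3),'j',np.round(S['joint_pos'],2))
    a=[float(v) for v in sys.argv[1:]]
    for i in range(0,len(a),4):
        sh,tu=delta(*a[i:i+4],p,R);print(a[i:i+4],np.round(sh,3).tolist(),np.round(tu,3).tolist())
E
python3 - <<'E'
import math
# grasp pt bench y=0,z=31.5; tau=-40; tcp = grasp + 14*toolz
for t,y,z in((-40,0,31.5),):
    print(y+14*math.sin(math.radians(t)),z-14*math.cos(math.radians(t)))
E
python3 d.py -6 -9 150 -40 -6 -9 150 0
python3 - <<'E'
from h import *
q=np.load('q.npy');c,s=np.cos(q[2]),np.sin(q[2])
for f in('top0','side0'):
    P=np.load(f'{f}.npz')['P'].reshape(-1,3);P=P[np.isfinite(P).all(1)]
    m=(P[:,1]>.1)&(P[:,1]<.45)&(P[:,0]>.3)&(P[:,0]<.62)&(P[:,2]>.07)
    d=P[m][:,:2]-q[:2];b=np.c_[d@[c,s],d@[-s,c]]*1e3;z=P[m][:,2]
    for lo in np.arange(.07,.5,.06):
        k=(z>=lo)&(z<lo+.06)
        if k.sum()>5:print(f,round(lo,2),k.sum(),np.percentile(b[k],[2,98],axis=0).round(0).tolist())
E
```

```text
-8.999026535611549 20.775377796334308
t 1.45 bench mm [-188.7 -572.9  231.3] toolz [ 0.  0. -1.] F [ 1.5  0.3 -0. ] w 0.998 j [ 1.11  0.38  0.04  1.6  -0.02  1.16 -0.05]
[-6.0, -9.0, 150.0, -40.0] [1.758, 2.386, -0.406] [-0.248, 0.238, 0.406]
[-6.0, -9.0, 150.0, 0.0] [1.758, 2.386, -0.406] [-0.0, 0.0, 0.424]
top0 0.07 188 [[-189.0, 221.0], [-46.0, 509.0]]
top0 0.19 38 [[-230.0, 181.0], [-179.0, 297.0]]
top0 0.25 1342 [[-235.0, 181.0], [-177.0, 342.0]]
top0 0.31 362 [[-237.0, 214.0], [-188.0, 355.0]]
top0 0.37 312 [[-234.0, 328.0], [-198.0, 365.0]]
top0 0.43 404 [[-264.0, 230.0], [-227.0, 264.0]]
side0 0.07 717 [[-178.0, 236.0], [-51.0, 512.0]]
side0 0.13 198 [[-246.0, 356.0], [-187.0, 380.0]]
side0 0.19 1111 [[-244.0, 332.0], [-189.0, 377.0]]
side0 0.25 2117 [[-265.0, 236.0], [-177.0, 375.0]]
side0 0.31 1455 [[-257.0, 285.0], [-196.0, 370.0]]
side0 0.37 978 [[-255.0, 265.0], [-199.0, 369.0]]
side0 0.43 756 [[-263.0, 250.0], [-229.0, 268.0]]
```

{"op": "jog_arm", "data": {"increments": [[-1,0.25,0.25,0,0,0,0.08],[-1,0.45,0.5,0,0,0,0.16],[-1,0.65,0.75,0,0,0,0.24],[-1,0.85,1,0,0,0,0.3],[-1,0.9,1,0,0,0,0.3]], "newtons": 25}}

```text
time: 2.08
eef_pos: [0.4142, -0.4024, 0.2317]
eef_rot: [-0.0, 0.878, 0.479, 0.001]
force: [-0.5, -0.3, -0.3]
width: 1.001
gripper_force: 0.0
```

```bash
python3 d.py -6 -9 150 -40
```

```text
t 2.075 bench mm [ -79.1 -319.7  231.7] toolz [ 0.001  0.002 -1.   ] F [-0.5 -0.3 -0.3] w 1.001 j [ 0.86  0.26 -0.19  1.77  0.05  1.12  0.09]
[-6.0, -9.0, 150.0, -40.0] [0.838, 1.358, -0.409] [-0.302, 0.145, 0.114]
```

{"op": "jog_arm", "data": {"increments": [[-1,0.15,0.25,0,-0.05,0.02,0.02],[-1,0.3,0.5,0,-0.1,0.05,0.04],[-1,0.45,0.75,0,-0.15,0.07,0.06],[-1,0.6,1,0,-0.2,0.1,0.08],[-1,0.7,1,0,-0.25,0.12,0.1],[-1,0.8,1,0,-0.3,0.145,0.114],[-1,0.84,1,0,-0.3,0.145,0.114],[-1,0.84,1,0,-0.3,0.145,0.114]]}}

```text
time: 3.08
eef_pos: [0.5781, -0.209, 0.2315]
eef_rot: [0.199, 0.766, 0.545, -0.276]
force: [-0.9, -1.6, 0.7]
width: 1.0
gripper_force: 0.0
```

```bash
python3 d.py -6 -9 150 -40 -6 -9 21 -40
```

```text
t 3.075 bench mm [ 15.3 -84.5 231.5] toolz [-0.004 -0.641 -0.768] F [-0.9 -1.6  0.7] w 1.0 j [ 0.2   0.47 -0.31  1.66  0.77  1.44 -0.7 ]
[-6.0, -9.0, 150.0, -40.0] [0.018, 0.392, -0.408] [-0.001, 0.002, 0.005]
[-6.0, -9.0, 21.0, -40.0] [0.018, 0.392, -1.053] [-0.001, 0.002, 0.005]
```

{"op": "jog_arm", "data": {"increments": [[-1,0.01,0.2,0,0,0,0],[-1,0.018,0.39,-0.1,0,0,0.005],[-1,0.018,0.39,-0.35,0,0,0.005],[-1,0.018,0.39,-0.5,0,0,0.005],[-1,0.018,0.39,-0.6,0,0,0.005],[-1,0.018,0.39,-0.6,0,0,0.005]]}}

```text
time: 3.82
eef_pos: [0.5804, -0.1318, 0.1108]
eef_rot: [0.2, 0.763, 0.549, -0.277]
force: [-0.2, 0.6, -0.5]
width: 1.001
gripper_force: 0.0
```

```bash
python3 d.py -6 -9 21 -40; python3 - <<'E'
from h import *
im,P=cloud('side')
cv2.imwrite('pics/s1.png',cv2.resize(im[110:300,150:400],None,fx=3,fy=3,interpolation=cv2.INTER_CUBIC))
E
```

```text
t 3.825 bench mm [ -6.9 -10.5 110.8] toolz [ 0.001 -0.642 -0.767] F [-0.2  0.6 -0.5] w 1.001 j [ 0.09  0.63 -0.33  1.71  0.8   1.36 -0.93]
[-6.0, -9.0, 21.0, -40.0] [0.007, 0.006, -0.449] [-0.0, 0.001, 0.001]
```

View pics/s1.png

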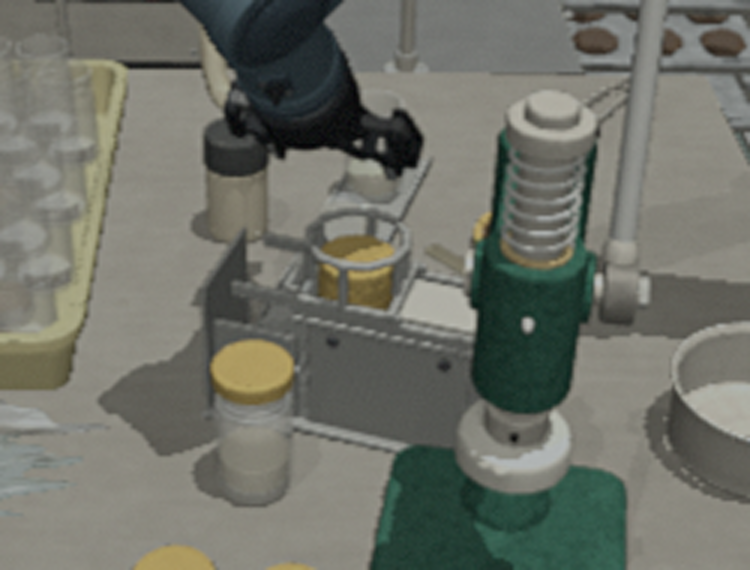

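```bash
python3 - <<'E'
from h import *
q=np.load('q.npy');c,s=np.cos(q[2]),np.sin(q[2])
for f in('top','side'):
    im,P=cloud(f);P=P.reshape(-1,3);P=P[np.isfinite(P).all(1)]
    d=P[:,:2]-q[:2];b=np.c_[d@[c,s],d@[-s,c],P[:,2]]*1e3
    for y in range(0,260,20):
        m=(b[:,1]>=y)&(b[:,1]<y+20)&(abs(b[:,0]+10)<110)&(b[:,2]>162)
        if m.sum()>5:
            k=np.percentile(b[m,2],[1,99]).round(0);print(f,y,m.sum(),'z',k,'x',np.percentile(b[m,0],[1,99]).round(0),'z<230 x',b[m&(b[:,2]<230),0].min(initial=999).round(0))
E
```

```text
top 0 24 z [162. 169.] x [-79.  61.] z<230 x -80.0
top 20 339 z [163. 203.] x [-81.  65.] z<230 x -81.0
top 40 469 z [163. 254.] x [-79.  59.] z<230 x -80.0
top 60 451 z [190. 540.] x [-119.   56.] z<230 x -77.0
top 80 514 z [234. 542.] x [-119.   25.] z<230 x -45.0
top 100 625 z [242. 538.] x [-119.   20.] z<230 x 999.0
top 120 653 z [302. 525.] x [-119.   20.] z<230 x 999.0
top 140 560 z [332. 505.] x [-118.   22.] z<230 x 999.0
top 160 520 z [369. 477.] x [-106.   35.] z<230 x 999.0
top 180 397 z [380. 450.] x [-82.  38.] z<230 x 999.0
top 200 331 z [378. 423.] x [-72.  39.] z<230 x 999.0
top 220 169 z [373. 400.] x [-59.  12.] z<230 x 999.0
top 240 22 z [362. 379.] x [-39. -12.] z<230 x 999.0
side 20 47 z [162. 187.] x [-81.  57.] z<230 x -82.0
side 40 165 z [162. 210.] x [-79.  64.] z<230 x -80.0
side 60 298 z [171. 227.] x [-77.  60.] z<230 x -77.0
side 80 89 z [194. 266.] x [-45. -29.] z<230 x -45.0
side 100 235 z [194. 518.] x [-101.   18.] z<230 x -43.0
side 120 493 z [213. 522.] x [-119.   15.] z<230 x -35.0
side 140 915 z [241. 507.] x [-120.   12.] z<230 x 999.0
side 160 1497 z [273. 480.] x [-116.   -1.] z<230 x 999.0
side 180 1453 z [284. 452.] x [-91.   7.] z<230 x 999.0
side 200 1373 z [315. 425.] x [-72.  40.] z<230 x 999.0
side 220 1205 z [319. 402.] x [-59.  32.] z<230 x 999.0
side 240 424 z [329. 381.] x [-41.  -5.] z<230 x 999.0
```

```bash
python3 d.py -6 0 100 0 -6 0 18 0
```

```text
t 3.975 bench mm [ -5.1  -8.5 113.1] toolz [ 0.006 -0.641 -0.768] F [-0.6 -0.4  0.1] w 0.999 j [ 0.09  0.63 -0.33  1.71  0.8   1.36 -0.93]
[-6.0, 0.0, 100.0, 0.0] [0.009, 0.042, -0.065] [0.316, -0.102, 0.001]
[-6.0, 0.0, 18.0, 0.0] [0.009, 0.042, -0.475] [0.316, -0.102, 0.001]
```

{"op": "jog_arm", "data": {"increments": [[-1,0,0.01,0,0.08,-0.026,0],[-1,0,0.02,0,0.16,-0.052,0],[-1,0.005,0.04,-0.07,0.24,-0.08,0],[-1,0.007,0.04,-0.2,0.316,-0.102,0],[-1,0.007,0.04,-0.35,0.316,-0.102,0],[-1,0.007,0.04,-0.44,0.316,-0.102,0],[-1,0.007,0.04,-0.468,0.316,-0.102,0],[0.2,0.007,0.04,-0.468,0.316,-0.102,0],[0.6,0.007,0.04,-0.468,0.316,-0.102,0],[1,0.007,0.04,-0.468,0.316,-0.102,0]], "newtons": 25}}

```text
time: 5.22
eef_pos: [0.5851, -0.121, 0.0194]
eef_rot: [0.001, 0.81, 0.586, 0.001]
force: [0.6, 1.5, 2.8]
width: 0.605
gripper_force: 26.3
```

{"op": "jog_arm", "data": {"increments": [[1,0,0,0,0,0,0],[1,0,0,0,0,0,0],[1,0,0,0,0,0,0],[1,0,0,0,0,0,0]]}}

```text
time: 5.72
eef_pos: [0.5851, -0.121, 0.0193]
eef_rot: [0.0, 0.811, 0.586, 0.001]
force: [0.8, 1.5, 5.7]
width: 0.603
gripper_force: 26.7
```

```bash
python3 d.py -2 -42 30 0
```

```text
t 5.725 bench mm [-5.8  1.2 19.3] toolz [ 0.002  0.001 -1.   ] F [0.8 1.5 5.7] w 0.603 j [ 0.53  0.61 -0.49  1.84  0.39  0.79 -0.48]
[-2.0, -42.0, 30.0, 0.0] [-0.05, -0.211, 0.053] [-0.0, 0.001, -0.001]
```

{"op": "jog_arm", "data": {"increments": [[1,0,0,0.05,0,0,0],[1,0,0,0.08,0,0,0],[1,-0.025,-0.1,0.08,0,0,0],[1,-0.045,-0.2,0.08,0,0,0],[1,-0.048,-0.21,0.05,0,0,0],[1,-0.048,-0.21,0.02,0,0,0],[1,-0.048,-0.21,0.005,0,0,0],[0.2,-0.048,-0.21,0.005,0,0,0],[-1,-0.048,-0.21,0.005,0,0,0],[-1,-0.048,-0.21,0.005,0,0,0]]}}

```text
time: 6.98
eef_pos: [0.5739, -0.1628, 0.0186]
eef_rot: [-0.001, 0.81, 0.586, -0.0]
force: [-0.9, -0.9, 0.7]
width: 0.993
gripper_force: 0.0
```

```bash
python3 d.py -2 -42 18 0
```

```text
t 6.975 bench mm [ -3.3 -41.9  18.6] toolz [-0.002  0.    -1.   ] F [-0.9 -0.9  0.7] w 0.993 j [ 0.6   0.61 -0.49  1.84  0.38  0.79 -0.41]
[-2.0, -42.0, 18.0, 0.0] [0.006, -0.002, -0.003] [-0.0, -0.001, -0.001]
```

{"op": "jog_arm", "data": {"increments": [[-1,0,0,0.25,0,0,0],[-1,0,0,0.45,-0.08,0.026,0],[-1,0,0,0.5,-0.16,0.052,0],[-1,0,0,0.5,-0.24,0.08,0],[-1,0,0,0.5,-0.253,0.084,0],[-1,0,0,0.5,-0.253,0.084,0]]}}

```text
time: 7.72
eef_pos: [0.573, -0.1638, 0.1178]
eef_rot: [0.16, 0.779, 0.563, -0.224]
force: [-0.3, -0.3, -0.7]
width: 1.0
gripper_force: 0.0
```

```bash
cat > jar.py <<'E'
from h import *
q=np.load('q.npy');c,s=np.cos(q[2]),np.sin(q[2])
def B(f):
    im,P=cloud(f);P=P.reshape(-1,3);P=P[np.isfinite(P).all(1)];d=P[:,:2]-q[:2];return im,np.c_[d@[c,s],d@[-s,c],P[:,2]]*1e3
E
python3 - <<'E'
from jar import *
for f in('top','side'):
    im,b=B(f)
    for y in range(-112,10,10):
        m=(abs(b[:,1]-y)<5)&(abs(b[:,0])<40)&(b[:,2]>30)&(b[:,2]<70)
        if m.sum()>3:print(f,y,m.sum(),np.percentile(b[m],[3,97],axis=0)[:,0].round(1),b[m&(b[:,2]>48),0].mean().round(1),np.percentile(b[m,2],90).round(1))
    m=(abs(b[:,0])<36)&(b[:,1]>-185)&(b[:,1]<-95)&(b[:,2]>88)&(b[:,2]<105);print('queue',m.sum(),np.percentile(b[m],[2,98],axis=0).round(0).tolist())
E
python3 d.py -4 -49.5 19.5 -32
```

```text
top -112 14 [-10.    9.8] 0.6 67.6
top -102 22 [-26.8  14.8] -7.6 56.7
top -92 67 [-28.   19.1] -4.1 57.6
top -82 65 [-28.7  19.6] -3.3 57.9
top -72 63 [-28.6  19. ] -3.2 57.7
top -62 62 [-29.1  17.9] -5.0 57.7
top -52 67 [-29.7  18.3] -6.6 57.7
top -42 60 [-27.9  16.6] -6.4 57.1
top -32 54 [-25.8  15.8] -6.5 55.6
top -22 35 [-19.7  14.3] -3.7 57.0
queue 86 [[-24.0, -164.0, 88.0], [25.0, -116.0, 100.0]]
side -112 64 [-12.1  12.8] 0.7 67.1
side -92 36 [-27.6  17.4] -4.3 57.2
side -82 46 [-29.8  15.8] -6.9 58.0
side -72 45 [-30.1  15.8] -5.8 57.5
side -62 36 [-29.3  16.1] -7.3 58.3
side -52 41 [-31.   14.6] -6.2 58.3
side -42 35 [-30.5  18. ] -3.3 57.9
side -32 28 [-22.9  14. ] -2.7 57.3
side -22 20 [-26.8  -9.4] -17.2 55.0
side -12 26 [-24.5   1.6] -10.9 57.9
queue 61 [[-14.0, -161.0, 88.0], [24.0, -115.0, 99.0]]
t 7.825 bench mm [ -3.3 -46.  118.7] toolz [-0.004 -0.531 -0.848] F [ 0.8 -0.8  0.1] w 1.0 j [ 0.22  0.55 -0.35  1.75  0.73  1.25 -0.81]
[-4.0, -49.5, 19.5, -32.0] [-0.009, -0.016, -0.496] [0.0, -0.001, 0.002]
```

{"op": "jog_arm", "data": {"increments": [[-1,-0.008,-0.01,-0.2,0,0,0],[-1,-0.01,-0.012,-0.38,0,0,0],[-1,-0.01,-0.012,-0.46,0,0,0],[-1,-0.01,-0.012,-0.494,0,0,0],[0,-0.01,-0.012,-0.494,0,0,0],[0.5,-0.01,-0.012,-0.494,0,0,0],[1,-0.01,-0.012,-0.494,0,0,0],[1,-0.01,-0.012,-0.494,0,0,0],[1,-0.01,-0.012,-0.494,0,0,0]], "newtons": 35}}

```text
time: 8.95
eef_pos: [0.573, -0.166, 0.0215]
eef_rot: [0.162, 0.78, 0.562, -0.223]
force: [1.3, 1.8, 5.6]
width: 0.601
gripper_force: 36.5
```

```bash
python3 d.py 0 0 130 -32 0 36 130 58
```

```text
t 8.95 bench mm [ -3.1 -45.3  21.5] toolz [ 0.001 -0.53  -0.848] F [1.3 1.8 5.6] w 0.601 j [ 0.19  0.69 -0.32  1.77  0.81  1.12 -0.93]
[0.0, 0.0, 130.0, -32.0] [0.086, 0.21, 0.542] [0.0, 0.0, -0.0]
[0.0, 36.0, 130.0, 58.0] [0.143, 0.381, 0.542] [0.712, -0.236, 0.0]
```

{"op": "jog_arm", "data": {"increments": [[1,0,0,0.1,0,0,0],[1,0,0,0.3,0,0,0],[1,0.02,0.05,0.5,0.03,-0.01,0],[1,0.04,0.1,0.6,0.08,-0.026,0],[1,0.06,0.15,0.6,0.13,-0.043,0],[1,0.08,0.2,0.6,0.18,-0.06,0],[1,0.1,0.26,0.6,0.23,-0.076,0],[1,0.12,0.32,0.6,0.28,-0.093,0],[1,0.14,0.38,0.6,0.33,-0.109,0],[1,0.15,0.42,0.6,0.37,-0.123,0]]}}

```text
time: 10.2
eef_pos: [0.6008, -0.0828, 0.1403]
eef_rot: [-0.076, 0.804, 0.58, 0.104]
force: [-0.6, 0.5, -2.3]
width: 0.602
gripper_force: 36.4
```

```bash
python3 d.py  0 58 140 58
```

```text
t 10.2 bench mm [ -3.1  42.4 140.3] toolz [-0.002  0.257 -0.967] F [-0.6  0.5 -2.3] w 0.602 j [ 0.72  0.48 -0.64  1.79  0.03  0.92 -0.2 ]
[0.0, 58.0, 140.0, 58.0] [0.039, 0.069, -0.001] [0.341, -0.114, -0.001]
```

{"op": "jog_arm", "data": {"increments": [[1,0.005,0.01,0,0.05,-0.017,0],[1,0.01,0.02,0,0.1,-0.033,0],[1,0.02,0.04,0,0.15,-0.05,0],[1,0.03,0.06,0,0.2,-0.067,0],[1,0.039,0.07,0,0.25,-0.083,0],[1,0.039,0.07,0,0.3,-0.1,0],[1,0.039,0.07,0,0.341,-0.114,0],[1,0.039,0.07,0,0.341,-0.114,0]]}}

```text
time: 11.2
eef_pos: [0.6078, -0.0713, 0.137]
eef_rot: [-0.283, 0.711, 0.51, 0.392]
force: [0.3, 0.2, -1.1]
width: 0.602
gripper_force: 36.4
```

```bash
python3 d.py  0 58 61 58; python3 - <<'E'
from jar import *
for f in('top','side'):
    im,b=B(f)
    for z in range(100,200,10):
        m=(abs(b[:,2]-z)<5)&(abs(b[:,0])<40)&(b[:,1]>15)&(b[:,1]<95)
        if m.sum()>3:print(f,z,m.sum(),np.percentile(b[m],[3,97],axis=0)[:,:2].round(0).tolist())
    if f=='side':cv2.imwrite('pics/s2.png',cv2.resize(im[60:300,130:380],None,fx=2.5,fy=2.5,interpolation=cv2.INTER_CUBIC))
E
```

```text
t 11.2 bench mm [-1.00e-01  5.55e+01  1.37e+02] toolz [ 0.     0.846 -0.533] F [ 0.3  0.2 -1.1] w 0.602 j [ 1.19  0.87 -0.92  1.78 -0.43  0.94  0.4 ]
[0.0, 58.0, 61.0, 58.0] [0.004, 0.012, -0.38] [0.001, -0.002, 0.001]
top 110 173 [[-10.0, 27.0], [22.0, 66.0]]
top 120 14 [[-8.0, 20.0], [24.0, 67.0]]
top 130 17 [[-22.0, 22.0], [24.0, 66.0]]
top 140 18 [[-23.0, 19.0], [11.0, 67.0]]
top 150 52 [[-39.0, 19.0], [36.0, 61.0]]
top 160 90 [[-39.0, 21.0], [37.0, 63.0]]
top 170 137 [[-36.0, 17.0], [35.0, 68.0]]
top 180 10 [[-38.0, 15.0], [35.0, 64.0]]
side 100 55 [[-25.0, 49.0], [21.0, 75.0]]
side 110 60 [[-25.0, 51.0], [21.0, 76.0]]
side 120 84 [[-26.0, 48.0], [21.0, 76.0]]
side 130 88 [[-26.0, 48.0], [19.0, 76.0]]
side 140 103 [[-35.0, 48.0], [28.0, 76.0]]
side 150 176 [[-39.0, 26.0], [35.0, 74.0]]
side 160 230 [[-38.0, 26.0], [36.0, 74.0]]
side 170 236 [[-38.0, 22.0], [34.0, 73.0]]
side 180 64 [[-37.0, 15.0], [36.0, 72.0]]
```

View pics/s2.png

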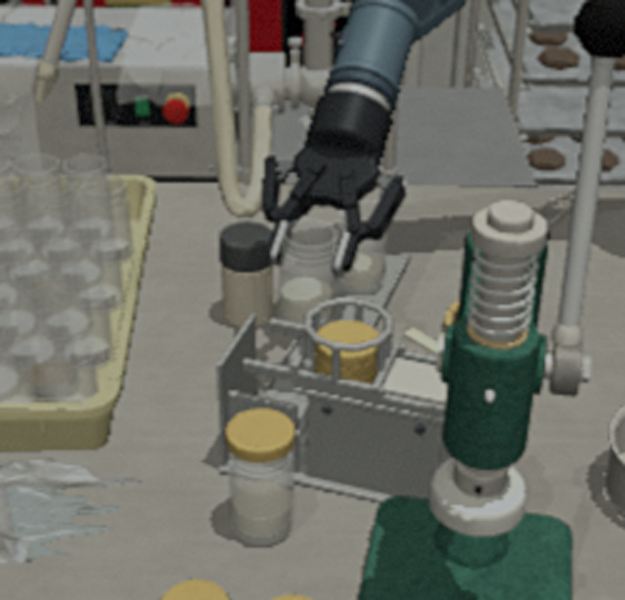

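{"op": "jog_arm", "data": {"increments": [[1,0,0,-0.15,0,0,0],[1,0,0,-0.3,0,0,0],[1,0,0,-0.35,0,0,0],[1,0,0,-0.365,0,0,0],[1,0,0,-0.372,0,0,0],[1,0,0,-0.372,0,0,0]]}}

```text
time: 12.05
eef_pos: [0.6099, -0.0684, 0.0666]
eef_rot: [-0.283, 0.709, 0.513, 0.393]
force: [-0.1, -0.0, -1.6]
width: 0.602
gripper_force: 36.4
```

```bash
python3 d.py  0 58 61 58; python3 - <<'E'
from jar import *
for f in('top','side'):
    im,b=B(f)
    m=(abs(b[:,2]-95)<12)&(abs(b[:,0])<24)&(b[:,1]>40)&(b[:,1]<85);print(f,m.sum(),np.percentile(b[m],[3,50,97],axis=0).round(0).tolist())
E
```

```text
t 12.05 bench mm [ 1.  59.  66.6] toolz [-0.001  0.847 -0.532] F [-0.1 -0.  -1.6] w 0.602 j [ 1.15  0.98 -0.87  1.77 -0.4   0.87  0.47]
[0.0, 58.0, 61.0, 58.0] [-0.007, -0.003, -0.028] [0.001, 0.001, -0.001]
top 59 [[-24.0, 41.0, 87.0], [10.0, 62.0, 100.0], [23.0, 72.0, 105.0]]
side 86 [[-24.0, 41.0, 86.0], [9.0, 63.0, 97.0], [21.0, 76.0, 104.0]]
```

{"op": "jog_arm", "data": {"increments": [[1,0,0,-0.007,0,0,0],[1,0,0,-0.013,0,0,0],[1,0,0,-0.013,0,0,0]]}}

```text
time: 12.52
eef_pos: [0.6095, -0.0682, 0.0634]
eef_rot: [-0.284, 0.709, 0.512, 0.393]
force: [-0.4, -0.8, 0.7]
width: 0.602
gripper_force: 36.3
```

{"op": "jog_arm", "data": {"increments": [[1,0,0,-0.005,0,0,0],[1,0,0,-0.01,0,0,0],[1,0,0,-0.01,0,0,0]]}}

```text
time: 12.9
eef_pos: [0.6099, -0.0676, 0.0633]
eef_rot: [-0.284, 0.708, 0.512, 0.394]
force: [-3.2, -2.2, 6.8]
width: 0.598
gripper_force: 35.8
```

{"op": "jog_arm", "data": {"increments": [[0.2,0,0,0,0,0,0],[0,0,0,0,0,0,0],[-0.5,0,0,0,0,0,0],[-1,0,0,0,0,0,0],[-1,0,0,0,0,0,0],[-1,-0.02,-0.06,0.04,0,0,0],[-1,-0.06,-0.18,0.12,0,0,0],[-1,-0.1,-0.3,0.2,0,0,0],[-1,-0.1,-0.3,0.2,0,0,0]]}}

```text
time: 14.02
eef_pos: [0.5904, -0.1333, 0.1014]
eef_rot: [-0.28, 0.711, 0.511, 0.393]
force: [-0.5, 0.2, 0.2]
width: 0.998
gripper_force: 0.0
```

```bash
python3 d.py  0 -10 120 58; python3 - <<'E'
from jar import *
for f in('top','side'):
    im,b=B(f)
    m=(abs(b[:,2]-95)<12)&(abs(b[:,0])<30)&(b[:,1]>20)&(b[:,1]<85);print(f,m.sum(),np.percentile(b[m],[3,50,97],axis=0).round(0).tolist())
    m=(abs(b[:,0])<36)&(b[:,1]>-185)&(b[:,1]<-95)&(b[:,2]>88)&(b[:,2]<105);print('queue',m.sum(),np.percentile(b[m],[2,98],axis=0).round(0).tolist())
    if f=='side':cv2.imwrite('pics/s3.png',cv2.resize(im[60:300,130:380],None,fx=2.5,fy=2.5,interpolation=cv2.INTER_CUBIC))
E
```

```text
t 14.025 bench mm [  3.   -8.7 101.4] toolz [ 0.006  0.845 -0.534] F [-0.5  0.2  0.2] w 0.998 j [ 1.24  0.93 -0.86  1.73 -0.38  1.    0.47]
[0.0, -10.0, 120.0, 58.0] [-0.016, -0.001, 0.093] [0.003, 0.001, 0.002]
top 98 [[-22.0, 25.0, 84.0], [4.0, 48.0, 96.0], [26.0, 71.0, 100.0]]
queue 8 [[-25.0, -151.0, 90.0], [-22.0, -138.0, 99.0]]
side 158 [[-22.0, 26.0, 84.0], [9.0, 39.0, 94.0], [25.0, 74.0, 99.0]]
queue 64 [[-19.0, -146.0, 88.0], [24.0, -115.0, 98.0]]
```

View pics/s3.png

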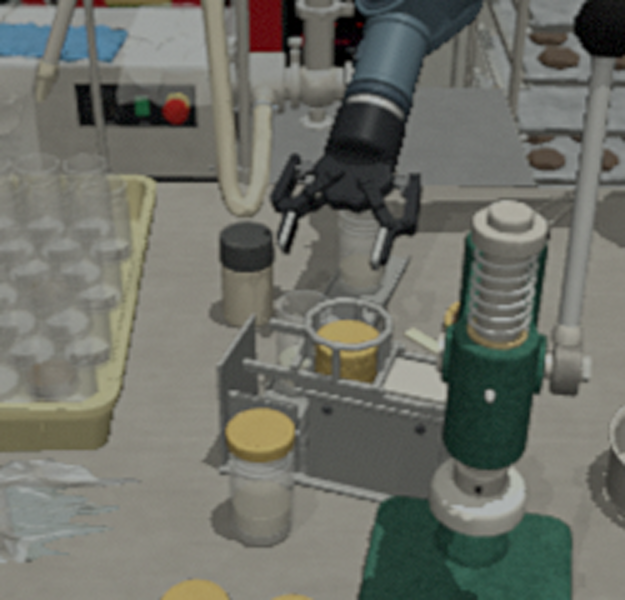

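```bash
python3 d.py  1 3 130 40 1 3 38 40
```

```text
t 14.125 bench mm [  0.3  -4.6 100.8] toolz [-0.001  0.847 -0.532] F [ 0.4 -1.2 -0.7] w 0.996 j [ 1.23  0.93 -0.86  1.73 -0.38  1.    0.47]
[1.0, 3.0, 130.0, 40.0] [0.015, 0.035, 0.146] [-0.141, 0.047, -0.001]
[1.0, 3.0, 38.0, 40.0] [0.015, 0.035, -0.314] [-0.141, 0.047, -0.001]
```

{"op": "jog_arm", "data": {"increments": [[-0.5,-0.02,-0.04,0.1,0,0,0],[0.3,-0.02,-0.04,0.2,-0.05,0.016,0],[1,-0.02,-0.04,0.2,-0.1,0.032,0],[1,0,0,0.2,-0.141,0.047,0],[1,0.01,0.035,0.1,-0.141,0.047,0],[1,0.01,0.035,-0.1,-0.141,0.047,0],[1,0.01,0.035,-0.25,-0.141,0.047,0],[1,0.01,0.035,-0.31,-0.141,0.047,0],[1,0.01,0.035,-0.31,-0.141,0.047,0]]}}

```text
time: 15.25
eef_pos: [0.591, -0.1204, 0.039]
eef_rot: [-0.202, 0.761, 0.55, 0.278]
force: [0.3, 0.7, 0.2]
width: -0.002
gripper_force: 0.0
```

```bash
python3 d.py  1 105 38 40
```

```text
t 15.25 bench mm [-0.4  3.7 39. ] toolz [-0.003  0.645 -0.764] F [0.3 0.7 0.2] w -0.002 j [ 1.06  0.82 -0.76  1.79 -0.23  0.82  0.31]
[1.0, 105.0, 38.0, 40.0] [0.167, 0.478, -0.005] [-0.001, -0.0, -0.001]
```

{"op": "jog_arm", "data": {"increments": [[1,0.008,0.024,0,0,0,0],[1,0.014,0.042,0,0,0,0],[1,0.02,0.06,0,0,0,0],[1,0.026,0.078,0,0,0,0],[1,0.032,0.096,0,0,0,0],[1,0.038,0.114,0,0,0,0],[1,0.044,0.132,0,0,0,0],[1,0.05,0.15,0,0,0,0],[1,0.056,0.168,0,0,0,0],[1,0.056,0.168,0,0,0,0]]}}

```text
time: 16.5
eef_pos: [0.6023, -0.0866, 0.0388]
eef_rot: [-0.201, 0.761, 0.55, 0.278]
force: [-0.3, -0.0, -0.8]
width: 0.0
gripper_force: 0.0
```

```bash
cat > lk.py <<'E'
from jar import *
for f in('top','side'):
    im,b=B(f)
    m=(abs(b[:,2]-94)<9)&(abs(b[:,0])<27)&(b[:,1]>25)&(b[:,1]<170);print(f,m.sum(),np.percentile(b[m],[3,50,97],axis=0).round(0).tolist())
E
python3 d.py  1 105 38 40;python3 lk.py
```

```text
t 16.5 bench mm [-0.4 39.4 38.8] toolz [-0.003  0.644 -0.765] F [-0.3 -0.  -0.8] w 0.0 j [ 1.02  0.82 -0.77  1.8  -0.24  0.77  0.27]
[1.0, 105.0, 38.0, 40.0] [0.111, 0.309, -0.004] [-0.001, 0.0, -0.002]
top 93 [[-22.0, 48.0, 86.0], [9.0, 73.0, 95.0], [26.0, 94.0, 99.0]]
side 122 [[-10.0, 49.0, 85.0], [9.0, 61.0, 92.0], [25.0, 98.0, 99.0]]
```

{"op": "jog_arm", "data": {"increments": [[1,0.006,0.018,0,0,0,0],[1,0.014,0.042,0,0,0,0],[1,0.022,0.066,0,0,0,0],[1,0.03,0.09,0,0,0,0],[1,0.038,0.114,0,0,0,0],[1,0.046,0.138,0,0,0,0],[1,0.054,0.162,0,0,0,0],[1,0.062,0.186,0,0,0,0],[1,0.07,0.21,0,0,0,0],[1,0.076,0.228,0,0,0,0]]}}

```text
time: 17.85
eef_pos: [0.6178, -0.0416, 0.0389]
eef_rot: [-0.201, 0.761, 0.55, 0.278]
force: [-0.0, -1.6, -0.0]
width: -0.002
gripper_force: 0.6
```

```bash
python3 d.py  1 106 38 40;python3 lk.py
```

```text
t 17.85 bench mm [ 0.  86.9 38.9] toolz [-0.002  0.644 -0.765] F [-0.  -1.6 -0. ] w -0.002 j [ 0.95  0.82 -0.78  1.82 -0.25  0.71  0.22]
[1.0, 106.0, 38.0, 40.0] [0.035, 0.089, -0.005] [-0.001, 0.0, -0.001]
top 141 [[-24.0, 52.0, 85.0], [3.0, 101.0, 95.0], [25.0, 141.0, 102.0]]
side 227 [[-17.0, 39.0, 85.0], [8.0, 101.0, 94.0], [25.0, 143.0, 101.0]]
```

{"op": "jog_arm", "data": {"increments": [[1,0.003,0.01,0,0,0,0],[1,0.006,0.02,0,0,0,0],[1,0.01,0.03,0,0,0,0],[1,0.013,0.04,0,0,0,0],[1,0.016,0.05,0,0,0,0],[1,0.02,0.06,0,0,0,0],[1,0.023,0.07,0,0,0,0],[1,0.023,0.07,0,0,0,0]]}}

```text
time: 18.95
eef_pos: [0.6223, -0.0276, 0.0389]
eef_rot: [-0.201, 0.761, 0.55, 0.278]
force: [0.0, -0.3, -0.7]
width: -0.0
gripper_force: 0.2
```

{"op": "jog_arm", "data": {"increments": [[1,0.001,0.004,0,0,0,0],[1,0.003,0.008,0,0,0,0],[1,0.004,0.012,0,0,0,0],[1,0.004,0.012,0,0,0,0]]}}

```text
time: 19.45
eef_pos: [0.6231, -0.0256, 0.0389]
eef_rot: [-0.201, 0.762, 0.55, 0.278]
force: [-0.1, -1.5, 0.1]
width: 0.003
gripper_force: 0.4
```

```bash
python3 d.py  1 106 38 40;python3 lk.py
```

```text
t 19.45 bench mm [  0.  103.8  38.9] toolz [-0.001  0.644 -0.765] F [-0.1 -1.5  0.1] w 0.003 j [ 0.92  0.82 -0.78  1.82 -0.25  0.69  0.2 ]
[1.0, 106.0, 38.0, 40.0] [0.008, 0.009, -0.004] [-0.001, 0.0, -0.001]
top 140 [[-23.0, 67.0, 86.0], [4.0, 119.0, 95.0], [26.0, 158.0, 102.0]]
side 214 [[-18.0, 52.0, 85.0], [5.0, 118.0, 93.0], [25.0, 161.0, 101.0]]
```

{"op": "jog_arm", "data": {"increments": [[1,0.001,0.003,0,0,0,0],[1,0.002,0.006,0,0,0,0],[1,0.003,0.009,0,0,0,0],[1,0.003,0.009,0,0,0,0]]}}

```text
time: 20.05
eef_pos: [0.6237, -0.0238, 0.0389]
eef_rot: [-0.201, 0.762, 0.55, 0.278]
force: [-0.8, -1.3, 0.1]
width: -0.003
gripper_force: 0.5
```

{"op": "jog_arm", "data": {"increments": [[1,0.001,0.003,0,0,0,0],[1,0.002,0.006,0,0,0,0],[1,0.002,0.006,0,0,0,0]]}}

```text
time: 20.42
eef_pos: [0.6241, -0.0226, 0.0389]
eef_rot: [-0.201, 0.762, 0.55, 0.278]
force: [-0.2, -0.7, -0.1]
width: -0.001
gripper_force: 0.5
```

{"op": "jog_arm", "data": {"increments": [[1,0.001,0.003,0,0,0,0],[1,0.002,0.006,0,0,0,0],[1,0.002,0.006,0,0,0,0]]}}

```text
time: 20.8
eef_pos: [0.6245, -0.0214, 0.0389]
eef_rot: [-0.201, 0.762, 0.55, 0.278]
force: [0.2, -0.7, -0.4]
width: 0.002
gripper_force: 0.5
```

{"op": "jog_arm", "data": {"increments": [[1,0.001,0.003,0,0,0,0],[1,0.002,0.006,0,0,0,0],[1,0.002,0.006,0,0,0,0]]}}

```text
time: 21.18
eef_pos: [0.6249, -0.0202, 0.0389]
eef_rot: [-0.201, 0.762, 0.55, 0.278]
force: [-0.4, -0.6, -0.1]
width: 0.001
gripper_force: 0.5
```

```bash
python3 d.py  1 106 38 40; python3 - <<'E'
from jar import *
for f in('top','side'):
    im,b=B(f)
    m=(abs(b[:,2]-97)<5)&(abs(b[:,0])<30)&(b[:,1]>112)&(b[:,1]<170);print(f,m.sum(),np.percentile(b[m],[1,50,99],axis=0).round(1).tolist())
    m=(b[:,2]>55)&(b[:,2]<84)&(abs(b[:,0])<28)&(b[:,1]>130)&(b[:,1]<192);print('stop/front',m.sum(),np.percentile(b[m,1],[1,10,50,90,99]).round(1), np.percentile(b[m,0],[1,99]).round(1))
    m=(abs(b[:,2]-78)<4)&(abs(b[:,0])<28)&(b[:,1]>130)&(b[:,1]<192);print('stop top',m.sum(),np.percentile(b[m,1],[1,50,99]).round(1))
    r=np.hypot(b[:,0]+66,b[:,1]-140);m=(r<50)&(b[:,2]>147)&(b[:,2]<160);print('ring',cv2.minEnclosingCircle(b[m,:2].astype(np.float32)))
    if f=='top':cv2.imwrite('pics/t4.png',cv2.resize(im[140:240,190:320],None,fx=5.5,fy=5.5,interpolation=cv2.INTER_CUBIC))
E
```

```text
t 21.175 bench mm [  0.  109.5  38.9] toolz [-0.001  0.644 -0.765] F [-0.4 -0.6 -0.1] w 0.001 j [ 0.91  0.82 -0.78  1.82 -0.26  0.69  0.2 ]
[1.0, 106.0, 38.0, 40.0] [-0.001, -0.018, -0.005] [-0.001, 0.0, -0.001]
top 91 [[-21.2, 115.9, 92.3], [14.3, 139.5, 96.5], [29.6, 164.9, 100.9]]
stop/front 72 [131.8 146.4 167.9 172.3 173.9] [-19.3  27.4]
stop top 39 [131.5 170.  173.6]
ring ((-67.02293395996094, 140.2649688720703), 37.28110885620117)
side 137 [[-14.5, 113.8, 92.4], [14.6, 133.2, 96.3], [29.7, 168.6, 101.7]]
stop/front 268 [143.9 153.9 172.3 176.1 178.7] [-26.9  27.7]
stop top 139 [148.8 171.6 177.9]
ring ((-66.43756103515625, 141.26058959960938), 38.62370300292969)
```

View pics/t4.png

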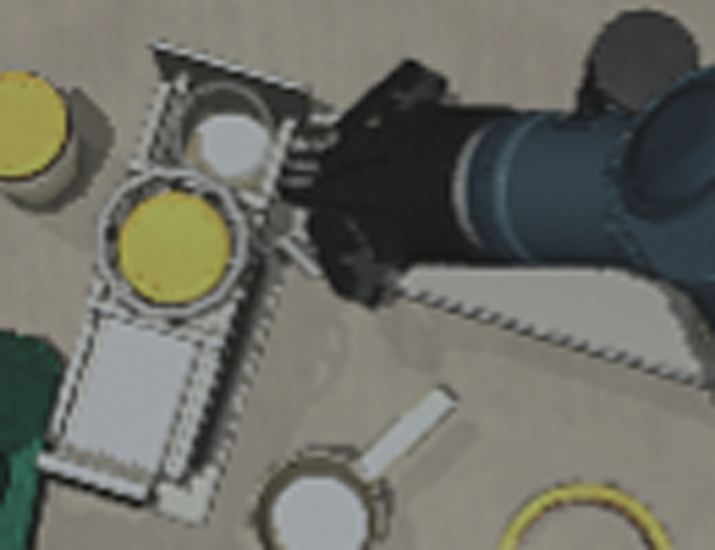

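{"op": "jog_arm", "data": {"increments": [[1,0.001,0.003,0,0,0,0],[1,0.002,0.006,0,0,0,0],[1,0.002,0.006,0,0,0,0]]}}

```text
time: 21.65
eef_pos: [0.6253, -0.0194, 0.0388]
eef_rot: [-0.201, 0.762, 0.55, 0.278]
force: [-0.6, -2.2, 0.7]
width: 0.001
gripper_force: 0.9
```

{"op": "jog_arm", "data": {"increments": [[1,0.001,0.003,0,0,0,0],[1,0.002,0.006,0,0,0,0],[1,0.002,0.006,0,0,0,0]]}}

```text
time: 22.02
eef_pos: [0.6254, -0.0194, 0.0386]
eef_rot: [-0.2, 0.762, 0.55, 0.277]
force: [-4.3, -4.5, 3.6]
width: -0.002
gripper_force: 2.7
```

```bash
python3 d.py; python3 - <<'E'
from jar import *
for f in('top','side'):
    im,b=B(f)
    m=(abs(b[:,2]-97)<5)&(abs(b[:,0])<30)&(b[:,1]>112)&(b[:,1]<170);print(f,m.sum(),np.percentile(b[m],[1,50,99],axis=0).round(1).tolist())
E
```

```text
t 22.025 bench mm [  0.3 110.4  38.6] toolz [-0.001  0.643 -0.766] F [-4.3 -4.5  3.6] w -0.002 j [ 0.91  0.82 -0.78  1.82 -0.25  0.69  0.19]
top 86 [[-21.1, 116.9, 92.3], [13.5, 142.6, 96.4], [29.5, 166.7, 101.8]]
side 138 [[-14.4, 115.2, 92.5], [14.3, 135.2, 96.3], [29.9, 168.7, 101.7]]
```

{"op": "jog_arm", "data": {"increments": [[1,-0.008,-0.024,0,0,0,0],[1,-0.03,-0.09,0,0,0,0],[1,-0.06,-0.18,0.03,0,0,0],[1,-0.07,-0.21,0.2,0,0,0],[1,-0.07,-0.21,0.45,0,0,0],[1,-0.07,-0.21,0.75,0,0,0],[1,-0.07,-0.21,1,0,0,0],[1,-0.07,-0.21,1,0,0,0]]}}

```text
time: 23.12
eef_pos: [0.6148, -0.0613, 0.2446]
eef_rot: [-0.196, 0.761, 0.551, 0.28]
force: [0.2, 0.4, -0.7]
width: 0.0
gripper_force: 0.0
```

```bash
cat > d2.py <<'E'
from d import *
import sys
S,p,R=state();print(np.round(p,4),np.round(S['joint_pos'],2),'F',np.round(S['force'],1),S['time'])
a=[float(v) for v in sys.argv[1:]]
T=np.array([q[0],q[1],0])+ex*a[0]/1e3+ey*a[1]/1e3+ez*a[2]/1e3
d=p-np.array([q[0],q[1],0]);print('bench',np.round([d@ex*1e3,d@ey*1e3,d[2]*1e3],1))
for yw in(90,-90):
    Rt=Rot.from_rotvec(ex*np.radians(a[3]))*Rot.from_rotvec(ez*np.radians(yw))*Rot.from_matrix(np.c_[ey,ex,-ez])
    rv=(Rt*R.inv()).as_rotvec();print(yw,np.round((T-p)/.2,3),np.round(np.degrees(rv)/120,3))
E
python3 d2.py -225 130 240 30
python3 - <<'E'
from jar import *
for f in('top','side'):
    im,b=B(f)
    m=(abs(b[:,2]-97)<5)&(abs(b[:,0])<29)&(b[:,1]>112)&(b[:,1]<170);print(f,m.sum(),np.percentile(b[m],[1,50,99],axis=0).round(1).tolist())
    m=(abs(b[:,0])<36)&(b[:,1]>-185)&(b[:,1]<-95)&(b[:,2]>88)&(b[:,2]<105);print('queue',m.sum(),np.percentile(b[m],[2,98],axis=0).round(0).tolist())
    m=(b[:,0]<-.17e3)&(b[:,0]>-210)&(b[:,1]<172)&(b[:,1]>105)&(b[:,2]>120)&(b[:,2]<170);print('plate',m.sum(),np.percentile(b[m],[2,50,98],axis=0).round(0).tolist() if m.sum() else 0)
E
```

```text
[ 0.6148 -0.0613  0.2446] [ 1.07  0.52 -0.89  1.73 -0.35  1.03  0.12] F [ 0.2  0.4 -0.7] 23.125
bench [  3.4  67.3 244.6]
90 [-0.984  0.659 -0.023] [-0.2   -0.383  0.614]
-90 [-0.984  0.659 -0.023] [ 0.078  0.432 -0.616]
top 72 [[-21.0, 117.2, 92.6], [7.3, 141.3, 96.5], [28.8, 165.6, 100.8]]
queue 83 [[-23.0, -164.0, 90.0], [25.0, -117.0, 101.0]]
plate 102 [[-190.0, 113.0, 128.0], [-185.0, 138.0, 158.0], [-180.0, 165.0, 163.0]]
side 125 [[-14.5, 118.9, 92.1], [9.9, 135.3, 96.4], [28.9, 169.1, 100.1]]
queue 139 [[-23.0, -164.0, 88.0], [24.0, -115.0, 99.0]]
plate 0 0
```

{"op": "jog_arm", "data": {"increments": [[1,-0.1,0.06,0.05,-0.02,-0.038,0.061],[1,-0.2,0.12,0.1,-0.04,-0.076,0.122],[1,-0.3,0.19,0.1,-0.06,-0.114,0.184],[1,-0.4,0.26,0.1,-0.08,-0.153,0.245],[1,-0.5,0.33,0.1,-0.1,-0.191,0.307],[1,-0.6,0.4,0.1,-0.12,-0.23,0.368],[1,-0.7,0.46,0.1,-0.14,-0.268,0.43],[1,-0.8,0.53,0.1,-0.16,-0.306,0.491],[1,-0.9,0.6,0.1,-0.18,-0.345,0.553],[1,-0.98,0.65,0.1,-0.2,-0.383,0.614]]}}

```text
time: 24.48
eef_pos: [0.4145, 0.0677, 0.2575]
eef_rot: [0.037, 0.167, 0.953, 0.252]
force: [-0.9, 0.4, -2.4]
width: 0.003
gripper_force: 0.0
```

{"op": "jog_arm", "data": {"increments": [[1,0,0,0,0,0,0],[1,0,0,0,0,0,0]]}}

```text
time: 24.72
eef_pos: [0.4154, 0.0698, 0.2584]
eef_rot: [0.036, 0.167, 0.952, 0.253]
force: [-0.5, -0.2, 0.5]
width: 0.002
gripper_force: 0.0
```

```bash
python3 d2.py -225 130 135 30;  python3 - <<'E'
from jar import *
im,b=B('side');im2,b2=B('top')
cv2.imwrite('pics/s5.png',np.vstack([cv2.resize(im[0:240,130:450],None,fx=1.8,fy=1.8,interpolation=cv2.INTER_CUBIC)[:300],cv2.resize(im2[100:260,90:346],None,fx=2.25,fy=1.85,interpolation=cv2.INTER_CUBIC)[:296,:576]]))
E
```

```text
[0.4154 0.0698 0.2584] [ 1.51 -0.28 -1.21  2.18 -0.84  1.22  1.91] F [-0.5 -0.2  0.5] 24.725
bench [-227.2  128.6  258.4]
90 [ 0.013  0.003 -0.617] [ 0.001 -0.009  0.01 ]
-90 [ 0.013  0.003 -0.617] [ 0.231  0.702 -1.291]
```

View pics/s5.png

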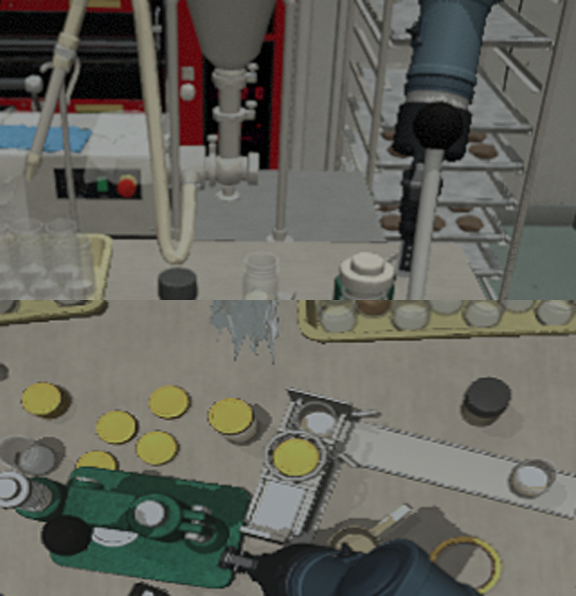

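{"op": "jog_arm", "data": {"increments": [[1,0,0,-0.2,0,0,0],[1,0,0,-0.4,0,0,0],[1,0,0,-0.56,0,0,0],[1,0,0,-0.61,0,0,0],[1,0,0,-0.61,0,0,0]]}}

```text
time: 25.45
eef_pos: [0.4154, 0.0713, 0.1368]
eef_rot: [0.035, 0.167, 0.951, 0.256]
force: [0.1, -0.1, 0.2]
width: 0.002
gripper_force: 0.0
```

```bash
python3 d2.py -205 135 135 30
```

```text
[0.4154 0.0713 0.1368] [ 1.37  0.3  -1.33  2.29 -0.34  0.68  1.56] F [ 0.1 -0.1  0.2] 25.45
bench [-227.6  130.   136.8]
90 [ 0.115 -0.012 -0.009] [-0.003 -0.009  0.01 ]
-90 [ 0.115 -0.012 -0.009] [ 0.23   0.707 -1.288]
```

{"op": "jog_arm", "data": {"increments": [[1,0.019,0.057,0,0,0,0],[1,0.05,0.047,0,0,0,0],[1,0.08,0.037,0,0,0,0],[1,0.1,0.03,0,0,0,0],[1,0.118,0.024,0,0,0,0],[1,0.136,0.018,0,0,0,0],[1,0.154,0.012,0,0,0,0],[1,0.154,0.012,0,0,0,0]]}}

```text
time: 26.45
eef_pos: [0.4457, 0.0729, 0.1366]
eef_rot: [0.035, 0.166, 0.953, 0.253]
force: [-1.9, -0.3, 1.3]
width: -0.003
gripper_force: 1.0
```

```bash
python3 d2.py -129 142 137 30
```

```text
[0.4457 0.0729 0.1366] [ 1.24  0.35 -1.23  2.23 -0.28  0.67  1.48] F [-1.9 -0.3  1.3] 26.45
bench [-199.4  141.1  136.6]
90 [ 0.336 -0.107  0.002] [ 0.001 -0.009  0.009]
-90 [ 0.336 -0.107  0.002] [ 0.23   0.702 -1.292]
```

{"op": "jog_arm", "data": {"increments": [[1,0.028,-0.009,0,0,0,0],[1,0.056,-0.019,0,0,0,0],[1,0.084,-0.028,0,0,0,0],[1,0.112,-0.037,0,0,0,0],[1,0.14,-0.047,0,0,0,0],[1,0.168,-0.056,0,0,0,0],[1,0.196,-0.065,0,0,0,0],[1,0.224,-0.075,0,0,0,0],[1,0.252,-0.084,0,0,0,0],[1,0.28,-0.093,0,0,0,0]]}}

```text
time: 27.7
eef_pos: [0.4974, 0.0563, 0.1356]
eef_rot: [0.03, 0.164, 0.953, 0.253]
force: [-12.0, -0.1, 8.6]
width: -0.005
gripper_force: 5.3
```

{"op": "jog_arm", "data": {"increments": [[1,0.014,-0.005,0,0,0,0],[1,0.028,-0.009,0,0,0,0],[1,0.042,-0.014,0,0,0,0],[1,0.05,-0.017,0,0,0,0],[1,0.05,-0.017,0,0,0,0]]}}

```text
time: 28.32
eef_pos: [0.5072, 0.053, 0.1355]
eef_rot: [0.03, 0.164, 0.953, 0.253]
force: [-10.3, 0.9, 7.7]
width: -0.004
gripper_force: 5.1
```

```bash
python3 d2.py -129 142 137 30
```

```text
[0.5072 0.053  0.1355] [ 1.07  0.46 -1.08  2.09 -0.16  0.71  1.41] F [-10.3   0.9   7.7] 28.325
bench [-134.8  141.7  135.5]
90 [ 0.028 -0.008  0.007] [ 0.    -0.013  0.006]
-90 [ 0.028 -0.008  0.007] [ 0.222  0.704 -1.292]
```

{"op": "jog_arm", "data": {"increments": [[1,0.01,-0.003,0,0,0,0],[1,0.02,-0.006,0,0,0,0],[1,0.028,-0.009,0,0,0,0],[1,0.028,-0.009,0,0,0,0]]}}

```text
time: 28.82
eef_pos: [0.5125, 0.0514, 0.1355]
eef_rot: [0.03, 0.164, 0.953, 0.253]
force: [-11.5, -0.1, 8.0]
width: 0.0
gripper_force: 5.4
```

{"op": "jog_arm", "data": {"increments": [[1,0.006,-0.002,0,0,0,0],[1,0.012,-0.004,0,0,0,0],[1,0.012,-0.004,0,0,0,0]]}}

```text
time: 29.2
eef_pos: [0.5135, 0.0512, 0.1352]
eef_rot: [0.028, 0.164, 0.953, 0.253]
force: [-13.2, -0.3, 9.6]
width: 0.004
gripper_force: 6.7
```

```bash
python3 d2.py -129 142 137 30
```

```text
[0.5135 0.0512 0.1352] [ 1.05  0.47 -1.06  2.07 -0.15  0.72  1.4 ] F [-13.2  -0.3   9.6] 29.2
bench [-128.3  141.9  135.2]
90 [-0.003  0.002  0.009] [-0.    -0.015  0.005]
-90 [-0.003  0.002  0.009] [ 0.219  0.705 -1.293]
```

{"op": "jog_arm", "data": {"increments": [[1,0.008,-0.003,0,0,0,0],[1,0.016,-0.005,0,0,0,0],[1,0.016,-0.005,0,0,0,0]]}}

```text
time: 29.58
eef_pos: [0.5135, 0.0515, 0.1346]
eef_rot: [0.024, 0.163, 0.953, 0.253]
force: [-19.8, -0.8, 14.7]
width: 0.002
gripper_force: 9.4
```

```bash
python3 d2.py -129 142 137 30; python3 - <<'E'
from jar import *
for f in('top','side'):
    im,b=B(f)
    m=(b[:,2]>103)&(b[:,2]<116)&(np.hypot(b[:,0],b[:,1]-140)<23);print(f,m.sum(),np.percentile(b[m],[2,50,98],axis=0).round(1).tolist())
E
```

```text
[0.5135 0.0515 0.1346] [ 1.05  0.47 -1.06  2.07 -0.14  0.72  1.4 ] F [-19.8  -0.8  14.7] 29.575
bench [-128.3  142.2  134.6]
90 [-0.004 -0.     0.012] [-0.001 -0.018  0.003]
-90 [-0.004 -0.     0.012] [ 0.214  0.706 -1.293]
top 220 [[-20.4, 119.6, 105.9], [0.4, 140.2, 109.7], [20.6, 160.8, 113.8]]
side 210 [[-19.7, 119.4, 108.8], [-0.1, 140.2, 110.7], [20.3, 160.1, 112.7]]
```

{"op": "jog_arm", "data": {"increments": [[1,-0.03,0.01,0,0,0,0],[1,-0.07,0.023,0,0,0,0],[1,-0.11,0.036,0,0,0,0],[1,-0.15,0.05,0,0,0,0],[1,-0.19,0.063,0,0,0,0],[1,-0.23,0.076,0,0,0,0],[1,-0.28,0.093,0,0,0,0],[1,-0.34,0.113,0,0,0,0],[1,-0.4,0.133,0,0,0,0],[1,-0.46,0.153,0,0,0,0]]}}

```text
time: 30.92
eef_pos: [0.4335, 0.0767, 0.1379]
eef_rot: [0.039, 0.167, 0.952, 0.252]
force: [-0.2, -0.3, 1.0]
width: -0.004
gripper_force: 0.0
```

{"op": "jog_arm", "data": {"increments": [[1,0,0,0.2,0,0,0],[1,0,0,0.45,0,0,0],[1,0,0,0.6,0,0,0],[1,0,0,0.6,0,0,0]]}}

```text
time: 31.42
eef_pos: [0.4351, 0.0758, 0.2571]
eef_rot: [0.04, 0.166, 0.955, 0.243]
force: [0.3, -0.5, -0.5]
width: 0.002
gripper_force: 0.0
```

```bash
python3 d2.py -129 142 137 30; python3 - <<'E'
from jar import *
for f in('top','side'):
    im,b=B(f)
    m=(b[:,2]>105)&(b[:,2]<116)&(np.hypot(b[:,0]-1,b[:,1]-140)<25);n=b[m];A=np.c_[n[:,:2],np.ones(len(n))];print(f,m.sum(),np.percentile(n,[2,50,98],axis=0).round(1).tolist(),'slope',np.linalg.lstsq(A,n[:,2],rcond=None)[0].round(3))
    r=np.hypot(b[:,0]+66,b[:,1]-140);m=(r<24)&(b[:,2]>95)&(b[:,2]<145);print('stack',m.sum(),np.median(b[m],axis=0).round(1))
    m=(abs(b[:,0])<36)&(b[:,1]>-185)&(b[:,1]<-95)&(b[:,2]>88)&(b[:,2]<105);print('queue',m.sum(),np.percentile(b[m],[2,98],axis=0).round(0).tolist())
    m=(b[:,0]<-.09e3)&(b[:,0]>-210)&(b[:,1]<172)&(b[:,1]>105)&(b[:,2]>155)&(b[:,2]<166);print('plate',m.sum(),np.percentile(b[m],[2,50,98],axis=0).round(0).tolist() if m.sum() else 0)
    if f=='top':a=im
    else:cv2.imwrite('pics/f.png',np.hstack([cv2.resize(a[130:250,180:300],(450,450),interpolation=cv2.INTER_CUBIC),cv2.resize(im[150:290,200:320],(385,450),interpolation=cv2.INTER_CUBIC)])[:,:800])
E
```

```text
[0.4351 0.0758 0.2571] [ 1.63 -0.31 -1.34  2.15 -0.87  1.21  1.91] F [ 0.3 -0.5 -0.5] 31.425
bench [-210.4  140.5  257.1]
90 [ 0.389 -0.122 -0.601] [ 0.011 -0.006  0.01 ]
-90 [ 0.389 -0.122 -0.601] [ 0.236  0.689 -1.3  ]
top 255 [[-20.8, 117.4, 106.1], [1.3, 139.8, 109.6], [23.4, 162.6, 114.1]] slope [ 1.40000e-02 -5.00000e-03  1.10323e+02]
stack 247 [-66.4 140.5 123.8]
queue 82 [[-23.0, -164.0, 89.0], [25.0, -116.0, 101.0]]
plate 51 [[-189.0, 124.0, 155.0], [-183.0, 152.0, 159.0], [-95.0, 167.0, 163.0]]
side 234 [[-20.1, 118.0, 108.4], [0.3, 140.3, 110.5], [22.2, 161.0, 112.9]] slope [ 0.00000e+00 -6.00000e-03  1.11424e+02]
stack 147 [-69.5 143.8 124.9]
queue 142 [[-22.0, -164.0, 88.0], [24.0, -114.0, 100.0]]
plate 3 [[-99.0, 125.0, 155.0], [-95.0, 153.0, 155.0], [-95.0, 161.0, 155.0]]
```

View pics/f.png

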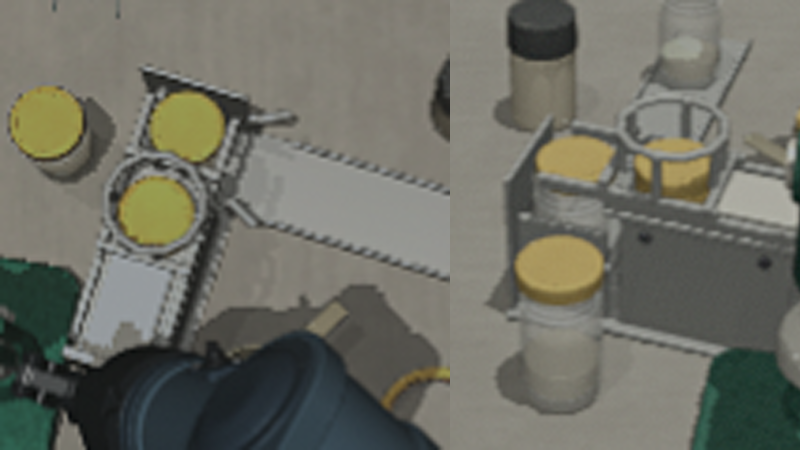

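The lid lies flat on the jar (left view 187,127; right view 575,160). The two other lids are in the ring, the slide is home and the queue jar is standing.

```bash
python3 -c "
from rig import bot
print(bot.job_done())"
```

```text
the job is handed in; nothing more can be done
None
```

The job is handed in at about 31.5 s robot time: the jar stands home against the end stop with the lowest lid flat on its mouth (lid centre about 1 mm off by camera), the slide is fully back, the queue jar is still standing and the other two lids are in the magazine.

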